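# Load the travel rack with stain caddies and lock it

## Task

We are taking the stain to a job on site: draw the locking bar on the travel rack fully open by its wooden grip, then hang every caddy on the rack, box to the front, with both holes of its bracket fully down over one pair of pins. Stand each dark tin of stain that is out on the bench in front of or beside the rack (the one back by the little drawer chest stays) upright in a caddy of its own, on its floor, and once everything is loaded slide the locking bar fully home again so that no caddy can lift off.

Things in the scene. Friction and masses are not known exactly. Their poses are not given: they have to be found in the camera images.
- caddy_1: Caddy 1 of three alike: open plywood box with a steel angle bracket on its back. Origin: centre of the underside; x to its back (bracket), y left, z up. Box 76 (x) by 70 (y) by 46 mm high outside, walls and floor 4 mm, so 68 by 62 mm, 42 deep inside. Lift it by the outside of its two side walls, 70 mm apart. About 0.24 kg
- caddy_2: Caddy 2 of three alike: open plywood box with a steel angle bracket on its back. Origin: centre of the underside; x to its back (bracket), y left, z up. Box 76 (x) by 70 (y) by 46 mm high outside, walls and floor 4 mm, so 68 by 62 mm, 42 deep inside. Lift it by the outside of its two side walls, 70 mm apart. About 0.24 kg
- caddy_3: Caddy 3 of three alike: open plywood box with a steel angle bracket on its back. Origin: centre of the underside; x to its back (bracket), y left, z up. Box 76 (x) by 70 (y) by 46 mm high outside, walls and floor 4 mm, so 68 by 62 mm, 42 deep inside. Lift it by the outside of its two side walls, 70 mm apart. About 0.24 kg
- caddy_1_hang (a point): midpoint of caddy_1's two bracket holes (12 mm wide, 80 mm apart along y), at the flange's underside: x = 60, z = 62 mm from the caddy's origin, same axes. Bracket 104 mm wide: upright leg at x = 38 to 42, z = 0 to 66 mm, level flange at x = 38 to 80, z = 62 to 66 mm; the back board rises to 66 mm
- caddy_2_hang (a point): midpoint of caddy_2's two bracket holes (12 mm wide, 80 mm apart along y), at the flange's underside: x = 60, z = 62 mm from the caddy's origin, same axes. Bracket 104 mm wide: upright leg at x = 38 to 42, z = 0 to 66 mm, level flange at x = 38 to 80, z = 62 to 66 mm; the back board rises to 66 mm
- caddy_3_hang (a point): midpoint of caddy_3's two bracket holes (12 mm wide, 80 mm apart along y), at the flange's underside: x = 60, z = 62 mm from the caddy's origin, same axes. Bracket 104 mm wide: upright leg at x = 38 to 42, z = 0 to 66 mm, level flange at x = 38 to 80, z = 62 to 66 mm; the back board rises to 66 mm
- tin_1: Tin 1 of up to three alike: closed round dark brown tin of stain, 56 mm in diameter, 63 mm tall, about 0.16 kg; origin: centre of its underside, z up. May be absent (None)
- tin_2: Tin 2 of up to three alike: closed round dark brown tin of stain, 56 mm in diameter, 63 mm tall, about 0.16 kg; origin: centre of its underside, z up. May be absent (None)
- tin_3: Tin 3 of up to three alike: closed round dark brown tin of stain, 56 mm in diameter, 63 mm tall, about 0.16 kg; origin: centre of its underside, z up. May be absent (None)
- rack: wooden travel rack, fast on the bench: a rail with its top at z = 95 mm between end boards 171 mm high (inner faces at y = -253 and 253 mm). Origin: on the bench under the middle of the row of pins; x to its back, away from the robot, y left along the rail, z up. A hung caddy's box is in front of the rail, axes parallel to the rack's, its underside 33 mm above the bench
- pair_1 (a point): middle between the two pins of the left pair (rack y = 150 mm), on the rail's top: the hang point of a hung caddy comes to lie here. Steel pins, 9 mm thick, 18 mm tall, the top 8 mm tapered, stand upright 40 mm to either side along the rack's y. The rail's front face is 14 mm in front of the pins at its top and 17 mm at its foot. Axes as the rack's
- pair_2 (a point): the same for the middle pair of pins (rack y = 0)
- pair_3 (a point): the same for the right pair of pins (rack y = -150 mm)
- lock_bar (a joint): travel (m) of the steel locking bar along the rail behind the pins: 0 = fully home, its three tongues over the backs of the brackets (or barring the way down to the pins); 0.055 = fully open, drawn to the rack's +y, tongues between the brackets. Hard stops, about 2 N friction, stays where left. The tongues pass 3.5 mm above a seated flange; one not fully down blocks them
- lock_grip (a point): middle of the bar's upright wooden grip, 24 (rack x) by 18 (rack y) by 36 mm tall, 47 mm behind the row of pins; its top is 10 mm above this point, 145 mm above the bench. Moves with the bar. Pinch it from above across the 18 mm, or push it along the rack's y
There are look-alikes about, which are no part of the job. What is shaped like the caddy_2 but purple is not meant.

How it is judged (in metres and radians):
On the way, in this order (a step that is already met when the one before it is completed fails the run):
1. the locking bar is drawn fully open (value of joint lock_bar above 0.05 m), for 0.2 s.
2. every caddy hangs on the rack, both holes down over a pair of pins (((horizontal distance between caddy_1_hang and pair_1 below 0.006 m and z of caddy_1_hang in the frame of pair_1 between -0.004 and 0.004 m and angle between caddy_1's own z axis and vertical below 0.1 rad) or (horizontal distance between caddy_1_hang and pair_2 below 0.006 m and z of caddy_1_hang in the frame of pair_2 between -0.004 and 0.004 m and angle between caddy_1's own z axis and vertical below 0.1 rad) or (horizontal distance between caddy_1_hang and pair_3 below 0.006 m and z of caddy_1_hang in the frame of pair_3 between -0.004 and 0.004 m and angle between caddy_1's own z axis and vertical below 0.1 rad)) and ((horizontal distance between caddy_2_hang and pair_1 below 0.006 m and z of caddy_2_hang in the frame of pair_1 between -0.004 and 0.004 m and angle between caddy_2's own z axis and vertical below 0.1 rad) or (horizontal distance between caddy_2_hang and pair_2 below 0.006 m and z of caddy_2_hang in the frame of pair_2 between -0.004 and 0.004 m and angle between caddy_2's own z axis and vertical below 0.1 rad) or (horizontal distance between caddy_2_hang and pair_3 below 0.006 m and z of caddy_2_hang in the frame of pair_3 between -0.004 and 0.004 m and angle between caddy_2's own z axis and vertical below 0.1 rad)) and ((horizontal distance between caddy_3_hang and pair_1 below 0.006 m and z of caddy_3_hang in the frame of pair_1 between -0.004 and 0.004 m and angle between caddy_3's own z axis and vertical below 0.1 rad) or (horizontal distance between caddy_3_hang and pair_2 below 0.006 m and z of caddy_3_hang in the frame of pair_2 between -0.004 and 0.004 m and angle between caddy_3's own z axis and vertical below 0.1 rad) or (horizontal distance between caddy_3_hang and pair_3 below 0.006 m and z of caddy_3_hang in the frame of pair_3 between -0.004 and 0.004 m and angle between caddy_3's own z axis and vertical below 0.1 rad))), for 0.2 s.
At the end, for the whole second after the job is handed in: every caddy hangs on a pair of pins (hang point within 6 mm sideways and 4 mm in height, leaning under 0.10 rad), each tin stands upright (0.15 rad) on a caddy's floor (middle within 12 mm in x, 8 mm in y), the bar is home (below 4 mm) and all is at rest (below 20 mm/s) (all of step 2 and ((x of tin_1 in the frame of caddy_1 between -0.012 and 0.012 m and y of tin_1 in the frame of caddy_1 between -0.008 and 0.008 m and z of tin_1 in the frame of caddy_1 between -0.002 and 0.012 m and angle between tin_1's own z axis and vertical below 0.15 rad) or (x of tin_1 in the frame of caddy_2 between -0.012 and 0.012 m and y of tin_1 in the frame of caddy_2 between -0.008 and 0.008 m and z of tin_1 in the frame of caddy_2 between -0.002 and 0.012 m and angle between tin_1's own z axis and vertical below 0.15 rad) or (x of tin_1 in the frame of caddy_3 between -0.012 and 0.012 m and y of tin_1 in the frame of caddy_3 between -0.008 and 0.008 m and z of tin_1 in the frame of caddy_3 between -0.002 and 0.012 m and angle between tin_1's own z axis and vertical below 0.15 rad)) and ((x of tin_2 in the frame of caddy_1 between -0.012 and 0.012 m and y of tin_2 in the frame of caddy_1 between -0.008 and 0.008 m and z of tin_2 in the frame of caddy_1 between -0.002 and 0.012 m and angle between tin_2's own z axis and vertical below 0.15 rad) or (x of tin_2 in the frame of caddy_2 between -0.012 and 0.012 m and y of tin_2 in the frame of caddy_2 between -0.008 and 0.008 m and z of tin_2 in the frame of caddy_2 between -0.002 and 0.012 m and angle between tin_2's own z axis and vertical below 0.15 rad) or (x of tin_2 in the frame of caddy_3 between -0.012 and 0.012 m and y of tin_2 in the frame of caddy_3 between -0.008 and 0.008 m and z of tin_2 in the frame of caddy_3 between -0.002 and 0.012 m and angle between tin_2's own z axis and vertical below 0.15 rad)) and ((x of tin_3 in the frame of caddy_1 between -0.012 and 0.012 m and y of tin_3 in the frame of caddy_1 between -0.008 and 0.008 m and z of tin_3 in the frame of caddy_1 between -0.002 and 0.012 m and angle between tin_3's own z axis and vertical below 0.15 rad) or (x of tin_3 in the frame of caddy_2 between -0.012 and 0.012 m and y of tin_3 in the frame of caddy_2 between -0.008 and 0.008 m and z of tin_3 in the frame of caddy_2 between -0.002 and 0.012 m and angle between tin_3's own z axis and vertical below 0.15 rad) or (x of tin_3 in the frame of caddy_3 between -0.012 and 0.012 m and y of tin_3 in the frame of caddy_3 between -0.008 and 0.008 m and z of tin_3 in the frame of caddy_3 between -0.002 and 0.012 m and angle between tin_3's own z axis and vertical below 0.15 rad)) and value of joint lock_bar below 0.004 m and linear speed of each of caddy_1, caddy_2, caddy_3, tin_1, tin_2, tin_3 below 0.02 m/s); the robot touches nothing.
Of tin_1, tin_2, tin_3 only 2 to 3 are there at a start; the rules pass over those that are not, and their reading is None.
At some moment in a run one of caddy_1, caddy_2, caddy_3, tin_1, tin_2, tin_3 may be knocked a few centimetres aside while the robot is not near it.
Once in a run the grip may slacken for a moment while it holds something.
It also fails if it takes over 210 s, if anything falls off the work surface, if the arm or the gripper's body presses on something with over 40 N, if the wrist force passes 120 N, or if a joint passes its speed limit or range.

## Robot

A 6-joint arm with a two-finger parallel gripper is mounted at the origin on a cart in front of the work surface, level with it; the furniture and walls round the work are solid. World frame = base frame: x ahead of the robot, y to its left, z up, the work surface at z = 0. Lengths are in mm, angles in rad, forces in N, time in s.
With the tool pointing down it reaches from about 325 to 875 mm from the base axis. Payload 4.4 kg.
Tool frame: the origin (TCP) lies on the centre line of the jaws, within the pads' length; the fingertips stand ahead of it and the grasp point (between the pads) lies 6 mm ahead of it (ctrl.tcp_to_tips is the z of the fingertips in the tool frame, in mm); z points along the fingers, y is the direction in which the jaws open and shut (so a half turn about z gives the same grasp; the last joint's range is limited). The gripper opens to 85 mm and grips with 20 to 120 N. Pads are 22 mm wide; open, the fingers measure 114 mm over their backs; the gripper's body (76 mm by 85 mm) begins 54 mm behind the grasp point. The pads swing forward as they close: fully open they stand 13 mm farther back than shut.
Start: joints at [1.085, 0.207, 1.542, -0, 1.393, -0.15], TCP at [189.486, 542.883, 256.282] pointing down, gripper open.
Joint ranges: [-2.73, 2.73], [-0.86, 2.22], [0.23, 2.46], [-1.11, 4.25], [0.08, 2.63], [-2.82, 2.82]. Speed limits (rad/s): [2.79, 2.79, 3.14, 3.14, 3.14, 3.14].

## Interface

Orientations are given as a 3x3 rotation matrix whose columns are the frame's x, y, z axes.
In Python, from plant import ctrl, sensors, optics gives the robot as it stands. Calls block until the motion is done:
- ctrl.move_ptp(position, orientation): joint-space move of the TCP to a pose.
- ctrl.move_l(position, rot=None, vel=150, threshold=None): straight line of the TCP; rot=None keeps the orientation; vel is the mean speed in mm/s. With threshold (N) it stops when the force on the tool has changed by that much, and returns True; else False.
- ctrl.set_joints(angles): joint-space move.
- ctrl.gripper_to(opening, force=None): finger opening in mm; force is the grip in N (None keeps the last); returns when the fingers have stopped.
- ctrl.hold(seconds).
- ctrl.solve_ik(position, orientation): joint angles nearest the present ones, or None.
- sensors.read_state(): the state.
- optics.grab_frame(name): name is "side" or "top"; returns (picture, depth): 400x640x3 uint8, red, green, blue; 400x640 float32, mm along the optical axis (not along the pixel's ray), 0 where there is no reading.
- optics.camera_params(name): a dict with "mtx" (3x3 intrinsics, pixels), "R" (3x3) and "t" (3): a world point X has camera coordinates R X + t. Camera axes: x right, y down, z forward; pixel columns grow to the right and rows downward; lengths in mm; the calibration is good to about 2 mm. A picture is of the moment at which its call begins. camera_params takes no time and is no camera call.
A pose or a line that the arm cannot do raises ctrl.MotionError and nothing moves.
- ctrl.finish_job(): hands the job in, once; it reports no verdict.
The state is a dict: "t": time; "q": joint angles; "qvel": joint speeds; "tau": joint torques, N m; "eef_pos": TCP position; "eef_rot": TCP orientation; "force": force on the tool from outside, world axes, zero at the start; "wrist_torque": the same for the moment, N m; "grip_width": finger opening in mm.
Only numpy, scipy, OpenCV 4.12 (cv2) and the standard library are available. Lean on these libraries where they do the work, as an engineer would, in place of code of your own. Each camera call takes 0.05 s, during which the arm holds its last target.

## Working session

There is one attempt and no reset: what is moved stays moved. The work goes in short steps, each a Python script; the robot and the scene stay as the last script left them, time stands still between calls to the robot, and variables do not carry over. Pictures are saved under pics/ and viewed, and the job is handed in when it is done.

```bash
ls; mkdir -p pics; python3 - <<'E'
from plant import ctrl, sensors, optics
import cv2
for n in ("side","top"):
    p,d=optics.grab_frame(n); cv2.imwrite(f"pics/{n}0.png",p[:,:,::-1]); 
    import numpy as np; np.savez(f"pics/{n}0.npz",p=p,d=d)
    c=optics.camera_params(n); print(n,c['mtx'].tolist(),c['R'].round(4).tolist(),c['t'])
s=sensors.read_state();print({k:(np.round(v,3).tolist()) for k,v in s.items()}, ctrl.tcp_to_tips)
E
```

```text
pics
side [[489.6052305039358, 0.0, 312.1523920164117], [0.0, 489.6052305039358, 197.67944105612762], [0.0, 0.0, 1.0]] [[0.889, -0.4578, -0.0133], [-0.2727, -0.5057, -0.8185], [0.368, 0.7312, -0.5744]] [-528.31249787  267.96277433 1416.48047213]
top [[464.82472875523257, 0.0, 321.29332198333555], [0.0, 464.82472875523257, 200.22160060568862], [0.0, 0.0, 1.0]] [[0.0263, -0.9992, 0.0301], [-0.9967, -0.0285, -0.0765], [0.0773, -0.028, -0.9966]] [ -18.88891584  617.34672181 1383.68302831]
{'t': 0.1, 'q': [1.085, 0.207, 1.543, -0.0, 1.394, -0.15], 'qvel': [0.001, -0.003, -0.005, -0.001, -0.0, 0.001], 'tau': [0.0, -38.409, -29.255, -0.0, 0.005, -0.0], 'eef_pos': [189.183, 542.289, 255.208], 'eef_rot': [[-0.944, 0.33, -0.001], [0.33, 0.944, -0.002], [0.0, -0.002, -1.0]], 'force': [-0.092, -0.263, -0.507], 'wrist_torque': [0.056, 0.02, -0.028], 'grip_width': 85.367} 25.0
```

View pics/side0.png

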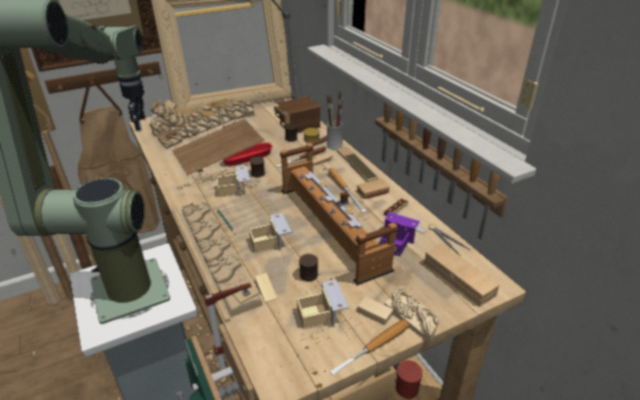

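View pics/top0.png

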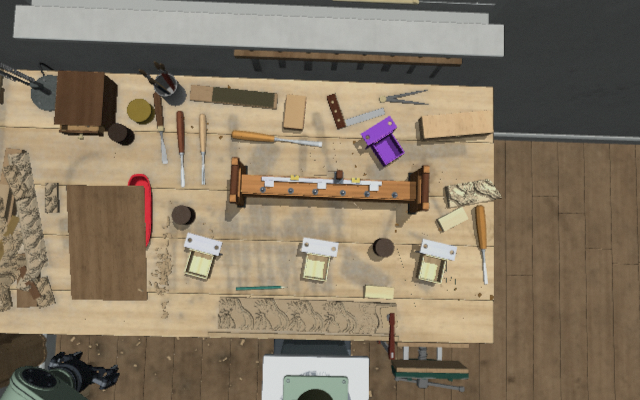

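```bash
python3 - <<'E'
import cv2
p=cv2.imread("pics/top0.png")
cv2.imwrite("pics/c1.png",cv2.resize(p[140:300,160:310],None,fx=5,fy=3.7*5/3.7*0.75 if 0 else 3.75,interpolation=cv2.INTER_CUBIC)) if 0 else None
cv2.imwrite("pics/c1.png",cv2.resize(p[150:290,165:315],None,fx=4,fy=4,interpolation=cv2.INTER_CUBIC))
cv2.imwrite("pics/c2.png",cv2.resize(p[150:295,295:465],None,fx=4,fy=4,interpolation=cv2.INTER_CUBIC))
E
```

```text
(no output)
```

View pics/c1.png

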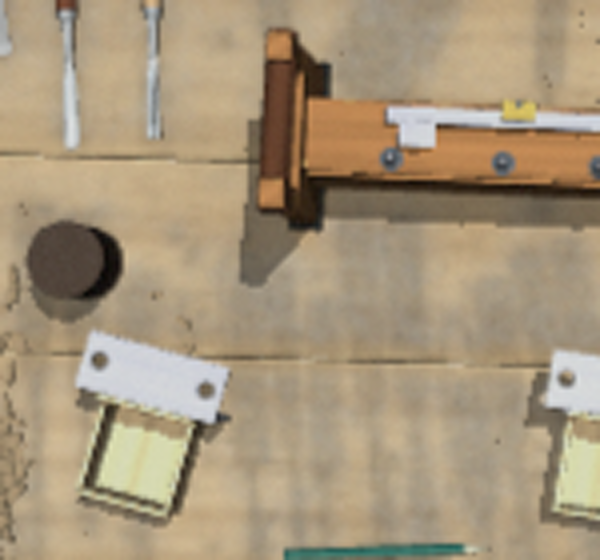

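View pics/c2.png

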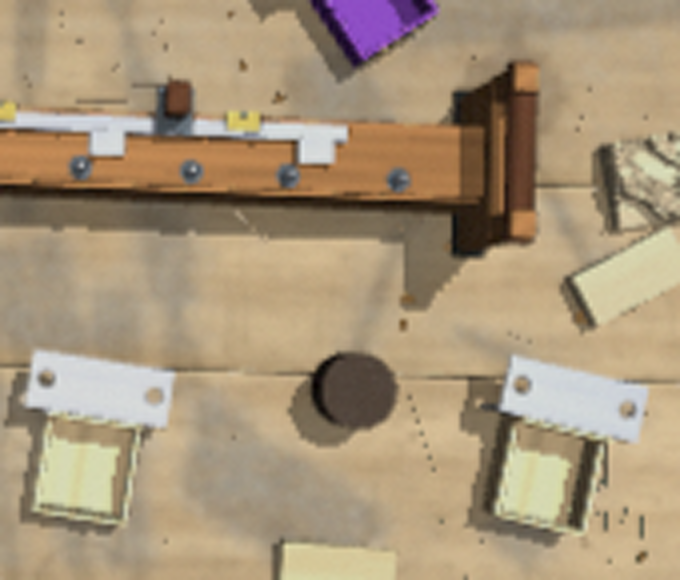

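```bash
cat > h.py <<'E'
from plant import ctrl, sensors, optics
import numpy as np, cv2
def cam(n):
    c=optics.camera_params(n); return c['mtx'],np.array(c['R']),np.array(c['t'])
def px2w(n,u,v,z):
    K,R,t=cam(n); r=R.T@np.linalg.solve(K,[u,v,1]); C=-R.T@t
    return (C+r*(z-C[2])/r[2])
def w2px(n,X):
    K,R,t=cam(n); p=K@(R@np.asarray(X,float)+t); return p[:2]/p[2]
def rotz(a): # tool down, tool y axis at angle a from world y ... jaws along (−sin a, cos a)
    y=np.array([-np.sin(a),np.cos(a),0]); z=np.array([0,0,-1.]); x=np.cross(y,z); return np.column_stack([x,y,z])
def grab(n,name):
    p,d=optics.grab_frame(n); cv2.imwrite(f"pics/{name}.png",p[:,:,::-1]); np.savez(f"pics/{name}.npz",p=p,d=d); return p,d
def crop(name,x0,x1,y0,y1,f,out):
    p=cv2.imread(f"pics/{name}.png")[y0:y1,x0:x1]; cv2.imwrite(f"pics/{out}.png",cv2.resize(p,None,fx=f,fy=f,interpolation=cv2.INTER_CUBIC))
def st():
    s=sensors.read_state(); print('t%.1f'%s['t'],'pos',np.round(s['eef_pos'],1),'F',np.round(s['force'],1),'w%.1f'%s['grip_width'],'q',np.round(s['q'],2)); return s
E
python3 - <<'E'
from h import *
z=np.load('pics/top0.npz');p=z['p'].astype(float);d=z['d']
# crop px estimates
pins=[(392,158,1),(503,161,1),(595,167,1),(80,167,2),(191,170,2),(288,176,2),(399,179,2)]
def o(x,y,c): return ((x+.5)/4-.5+(165 if c==1 else 295),(y+.5)/4-.5+150)
sat=p.max(2)-p.min(2)
P=[]
for a in pins:
    u,v=o(*a); w=px2w('top',u,v,110); P.append(w); print('pin',np.round([u,v],1),w.round(1))
for a in [(99,360,1),(206,389,1),(567,378,1),(47,377,2),(154,396,2),(522,384,2),(628,408,2)]:
    u,v=o(*a); print('hole',np.round([u,v],1),px2w('top',u,v,66).round(1))
for a in [(66,261,1),(360,388,2)]:
    u,v=o(*a); print('tin',np.round([u,v],1),px2w('top',u,v,63).round(1))
u,v=o(178,93,2);print('grip',px2w('top',u,v,145).round(1))
def X(u,v):
    K,R,t=cam('top'); r=np.linalg.solve(K,[u,v,1])*d[v,u]; return R.T@(r-t)
for uv in [(181,215),(384,247),(203,241),(320,247),(437,249),(330,189),(355,189),(339,173),(240,280),(340,180),(200,268),(315,270),(432,270)]: print(uv,X(*uv).round(1))
E
```

```text
pin [262.6 189.1] [637.8 167.7 110. ]
pin [290.4 189.9] [637.9  89.1 110. ]
pin [313.4 191.4] [635.5  23.7 110. ]
pin [314.6 191.4] [635.7  20.1 110. ]
pin [342.4 192.1] [635.8 -59.  110. ]
pin [366.6 193.6] [ 633.5 -128.4  110. ]
pin [394.4 194.4] [ 633.7 -208.   110. ]
hole [189.4 239.6] [489.1 378.   66. ]
hole [216.1 246.9] [470.2 300.2  66. ]
hole [306.4 244.1] [484.9  39.3  66. ]
hole [306.4 243.9] [485.6  39.4  66. ]
hole [333.1 248.6] [473.8 -39.   66. ]
hole [425.1 245.6] [ 489.5 -309.1   66. ]
hole [451.6 251.6] [ 473.9 -387.6   66. ]
tin [181.1 214.9] [560.2 406.   63. ]
tin [384.6 246.6] [ 483.4 -190.2   63. ]
grip [686.  -46.2 145. ]
(181, 215) [559.9 406.8  61.2]
(384, 247) [ 482.4 -187.9   65.8]
(203, 241) [486.1 339.2  63.5]
(320, 247) [477.7  -0.5  70.3]
(437, 249) [ 480.5 -343.9   67.1]
(330, 189) [645.7 -24.4  90.8]
(355, 189) [646.9 -95.9  99.7]
(339, 173) [685.8 -45.9 143.6]
(240, 280) [370.7 236.6   1.7]
(340, 180) [670.1 -51.3 112.4]
(200, 268) [404.  357.5   4.7]
(315, 270) [406.2  11.    2.6]
(432, 270) [ 415.1 -346.     6.5]
```

```bash
cat >> h.py <<'E'
def cent(p,u,v,kind,r=4):
    """weighted sub-pixel centroid: 'pin' = blue-ish on orange, 'hole' = dark on white, 'tin' = dark"""
    u0,v0=int(round(u)),int(round(v))
    for _ in range(3):
        w=p[v0-r:v0+r+1,u0-r:u0+r+1].astype(float); yy,xx=np.mgrid[v0-r:v0+r+1,u0-r:u0+r+1]
        if kind=='pin': m=np.clip(w[...,2]-w[...,0]+40,0,None)
        elif kind=='hole':
            g=w.mean(2); m=np.clip(np.percentile(g,60)-25-g,0,None); m[(xx-u0)**2+(yy-v0)**2>r*r]=0
        else: m=(w.mean(2)<85).astype(float)*(w[...,0]>w[...,2]-5)
        cu,cv=(m*xx).sum()/m.sum(),(m*yy).sum()/m.sum()
        if (round(cu),round(cv))==(u0,v0): break
        u0,v0=int(round(cu)),int(round(cv))
    return cu,cv
def rackfit(p,zp=108):
    g=[(262.6,189.1),(290.4,189.9),(314,191.4),(342.4,192.1),(366.6,193.6),(394.4,194.4)]
    W=np.array([px2w('top',*cent(p,u,v,'pin'),zp) for u,v in g])
    ys=np.array([190,110,40,-40,-110,-190.])
    px=np.polyfit(ys,W[:,0],1); py=np.polyfit(ys,W[:,1],1)
    a=np.arctan2(-px[0],py[0]); return np.array([px[1],py[1]]),a,py[0],np.c_[W[:,0]-np.polyval(px,ys),W[:,1]-np.polyval(py,ys)]
E
python3 - <<'E'
from h import *
p=np.load('pics/top0.npz')['p']
for zp in (104,108,111): 
    o,a,s,res=rackfit(p,zp); print(zp,o.round(1),a.round(4),s.round(4),res.round(1).tolist())
for h in [(189.4,239.6),(216.1,246.9),(306.4,244),(333.1,248.6),(425.1,245.6),(451.6,251.6)]:
    c=cent(p,*h,'hole'); print(np.round(c,2),px2w('top',*c,64.5).round(1))
for h in [(181.1,214.9),(384.6,246.6)]:
    c=cent(p,*h,'tin',13); print(np.round(c,2),px2w('top',*c,63).round(1))
print(p[185:194,259:268].tolist()[4], )
E
```

```text
104 [636.7 -20.5] -0.0141 0.9905 [[0.7, -0.3], [-1.3, 1.1], [0.8, -1.0], [-0.9, 0.7], [1.1, -1.1], [-0.4, 0.6]]
108 [636.3 -20.3] -0.0141 0.9875 [[0.7, -0.3], [-1.3, 1.1], [0.8, -1.0], [-0.9, 0.7], [1.1, -1.1], [-0.4, 0.6]]
111 [636.  -20.2] -0.0141 0.9852 [[0.7, -0.3], [-1.3, 1.1], [0.8, -1.0], [-0.9, 0.7], [1.1, -1.1], [-0.4, 0.6]]
[189.31 239.66] [489.  378.6  64.5]
[216.02 247.11] [469.5 300.7  64.5]
[305.88 244.45] [483.9  40.8  64.5]
[333.32 248.42] [474.4 -39.6  64.5]
[425.  245.9] [ 488.6 -309.1   64.5]
[451.85 252.22] [ 472.2 -388.8   64.5]
[183.14 215.21] [559.4 400.1  63. ]
[382.42 247.17] [ 481.7 -183.8   63. ]
[[170, 125, 89], [98, 106, 112], [93, 96, 99], [143, 146, 151], [84, 88, 92], [90, 97, 102], [125, 116, 112], [185, 131, 80], [185, 130, 81]]
```

```bash
python3 - <<'E'
from h import *
R=rotz(-0.012)
ctrl.gripper_to(50)
ctrl.move_ptp([560,150,330],R)
ctrl.move_l([684,-46,230],vel=250)
st()
grab('top','t1');grab('side','s1')
crop('t1',270,420,130,230,5,'t1c');crop('s1',280,420,140,250,5,'s1c')
E
```

```text
t3.7 pos [684.  -44.9 230.8] F [ 0.2 -0.5  0. ] w50.1 q [-0.19  0.46  1.27  0.    1.42 -1.75]
```

View pics/s1c.png

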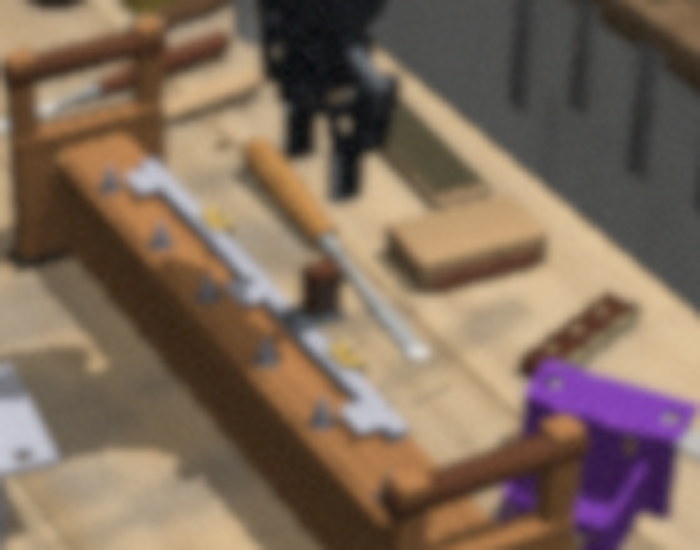

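View pics/t1c.png

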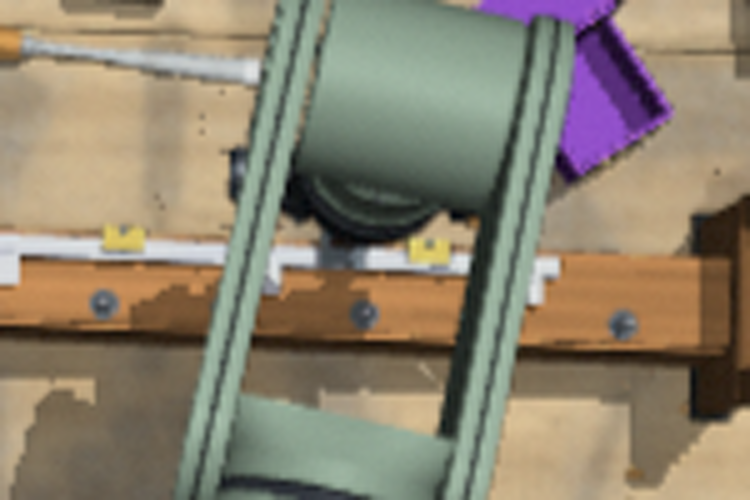

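```bash
python3 - <<'E'
from h import *
print('side grip top', px2w('side',280+322/5,140+268/5,145).round(1))
# side pins: tops/mid
for c in [(110,180),(160,237),(207,287),(265,350),(322,414),(388,487)]:
    print(px2w('side',280+c[0]/5-.4,140+c[1]/5-.4,105).round(1))
ctrl.move_l([685,-46,150],vel=150)
ctrl.move_l([685,-46,143],vel=60,threshold=8)
ctrl.gripper_to(5,40); s=st()
E
```

```text
side grip top [686.  -49.1 145. ]
[640.5 167.5 105. ]
[638.6  87.  105. ]
[638.8  19.9 105. ]
[638.3 -58.8 105. ]
[ 636.9 -132.6  105. ]
[ 635.9 -210.9  105. ]
t5.1 pos [685.2 -46.2 143.6] F [-0.5 -0.3  1.9] w16.9 q [-0.19  0.54  1.34 -0.    1.27 -1.75]
```

```bash
python3 - <<'E'
from h import *
p=sensors.read_state()['eef_pos']
r=ctrl.move_l([p[0]+0.7,p[1]+58,p[2]],vel=50,threshold=15); print(r); st()
ctrl.hold(0.3)
ctrl.gripper_to(45); ctrl.hold(.1); s=st()
p=s['eef_pos'];ctrl.move_l([p[0],p[1],240],vel=250)
ctrl.move_l([500,150,330],vel=300)
st()
grab('top','t2');grab('side','s2')
crop('t2',220,440,150,300,3.6,'t2c');crop('s2',280,420,140,250,5,'s2c')
E
```

```text
True
t6.1 pos [685.8   6.6 143.6] F [-0.6 -0.6  2.5] w17.3 q [-0.11  0.54  1.34 -0.01  1.27 -1.67]
t6.9 pos [685.3   5.1 143.3] F [-0.1  0.9  0.1] w44.9 q [-0.11  0.54  1.34 -0.01  1.27 -1.67]
t8.4 pos [500.2 149.3 328.7] F [-0.1  0.6 -0.2] w44.9 q [ 0.13  0.05  1.57 -0.01  1.53 -1.43]
```

View pics/s2c.png

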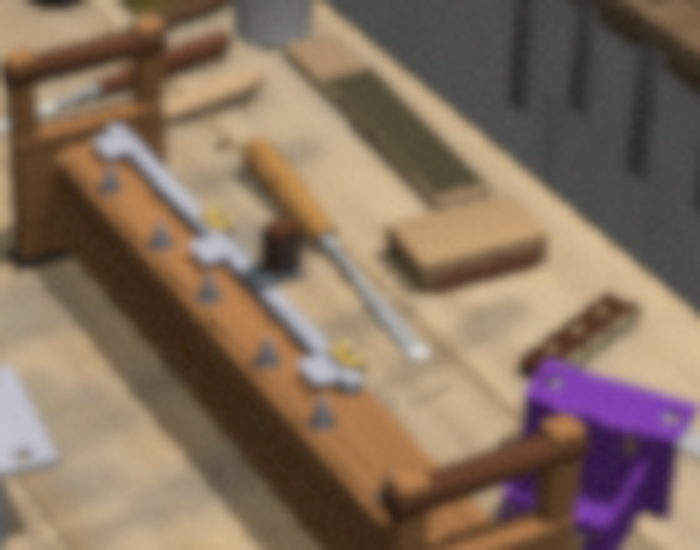

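View pics/t2.png

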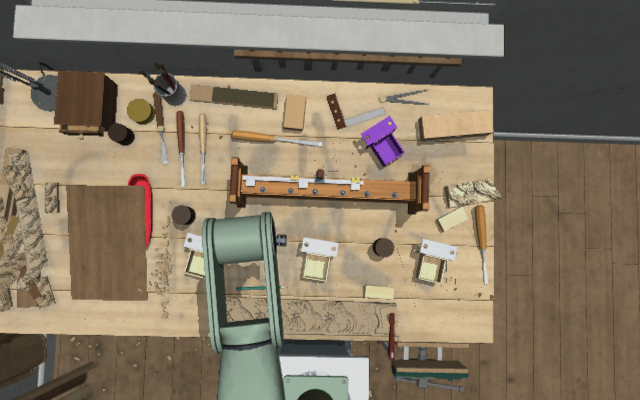

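```bash
python3 - <<'E'
from h import *
def blob(f,n,u,v,r):
    p=np.load(f'pics/{f}.npz')['p'].astype(float)[v-r:v+r+1,u-r:u+r+1]
    m=(p.mean(2)<70)&(p[...,0]>p[...,2]+12)
    y,x=np.nonzero(m); print(f,m.sum(),x.mean()+u-r,y.mean()+v-r); return x.mean()+u-r,y.mean()+v-r
a=px2w('top',*blob('top0','t',338,174,7),140);b=px2w('top',*blob('t2','t',320,174,7),140);print(a,b,b-a)
a=px2w('side',*blob('side0','t',344,197,8),135);b=px2w('side',*blob('s2','t',336,189,8),135);print(a,b,b-a)
for f,u,v in(('top0',338,174),('t2',320,174)): crop(f,u-25,u+25,v-20,v+20,8,f+'g')
i=np.vstack([cv2.imread('pics/top0g.png'),cv2.imread('pics/t2g.png')]);cv2.imwrite('pics/g.png',i)
E
```

```text
top0 24 338.0 175.375
t2 22 318.8636363636364 174.27272727272728
[679.52359442 -43.50202666 140.        ] [681.00342969  10.00535943 140.        ] [ 1.47983527 53.50738609  0.        ]
side0 51 343.52941176470586 197.37254901960785
s2 55 336.1636363636364 188.38181818181818
[680.47942746 -53.57927196 135.        ] [685.09431538   1.80507691 135.        ] [ 4.61488792 55.38434886  0.        ]
```

View pics/g.png

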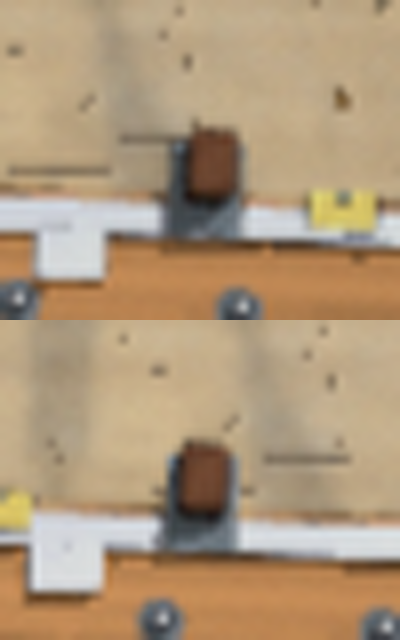

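```bash
cat >> h.py <<'E'
RA=-0.0125; RO=np.array([637.,-20.7])
ex=lambda a: np.array([np.cos(a),np.sin(a)]); ey=lambda a: np.array([-np.sin(a),np.cos(a)])
def pair(i): return RO+ey(RA)*{1:150,2:0,3:-150}[i]
def grasp(hang,a,zg=32,gx=6):
    c=np.array(hang)-(60-gx)*ex(a); R=rotz(a)
    ctrl.gripper_to(85)
    ctrl.move_ptp([*c,170],R)
    t=ctrl.move_l([*c,zg],vel=150,threshold=12)
    if t: print('TOUCH'); st(); return False
    ctrl.gripper_to(60,50); st()
    ctrl.move_l([*c,zg+10],vel=80); ctrl.hold(.1); st()
    return True
E
python3 - <<'E'
from h import *
a=np.load('pics/side0.npz')['p'].astype(int);b=np.load('pics/s2.npz')['p'].astype(int)
d=np.abs(a-b).sum(2)
for n,(u,v) in dict(c1=(235,181),t1=(257,167),c2=(270,230),c3=(320,300),t2=(308,267)).items(): print(n,d[v-12:v+12,u-12:u+12].mean())
print(grasp((479.3,339.6),-0.245))
grab('side','s3'); crop('s3',180,320,110,220,5,'s3c')
E
```

```text
c1 5.071180555555555
t1 5.888888888888889
c2 5.696180555555555
c3 5.402777777777778
t2 5.5
t11.4 pos [428.  353.3  33.5] F [-0.5  0.3  5.6] w69.7 q [ 0.53  0.45  1.75 -0.    0.94 -0.79]
t11.8 pos [426.5 352.5  41.7] F [-0.8 -1.1 -3. ] w69.3 q [ 0.53  0.43  1.75  0.    0.96 -0.79]
True
```

View pics/s3c.png

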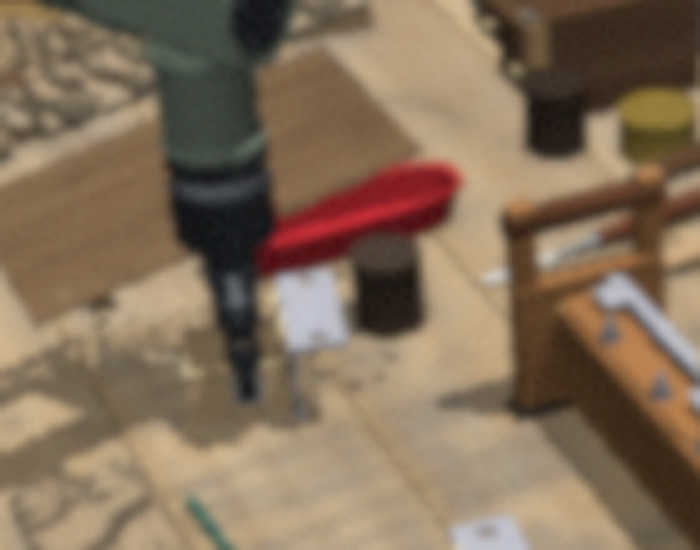

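```bash
cat >> h.py <<'E'
def approach(i,gx=6):
    """held caddy -> in front of pair i, feel the rail's front face, back off to line up, stay above the pins"""
    R=rotz(RA); off=(60-gx); P=pair(i); g=lambda d: P-(off+d)*ex(RA)
    p=sensors.read_state()['eef_pos']
    ctrl.move_l([p[0],p[1],112],vel=200)
    ctrl.move_l([*g(110),112],rot=R,vel=180)
    ctrl.move_l([*g(20),112],vel=180)
    ctrl.move_l([*g(20),93],vel=80); ctrl.hold(.2); st()
    t=ctrl.move_l([*g(-6),93],vel=20,threshold=5); s=st()
    p=np.array(s['eef_pos'])[:2]
    print('contact',t,'hang-vs-pair by cam at contact (want -4):',((p-P)@ex(RA)+off).round(2), 'y',((p-P)@ey(RA)).round(2))
    return t,p
E
python3 - <<'E'
from h import *
approach(1)
grab('side','s4'); crop('s4',250,390,110,220,5,'s4c')
grab('top','t4')
E
```

```text
t15.0 pos [565.2 130.2  93.4] F [-0.7  0.  -2.1] w69.2 q [ 0.08  0.4   1.66 -0.    1.08 -1.48]
t16.1 pos [587.2 129.8  91.7] F [ 0.3 -0.5 -2.2] w69.1 q [ 0.07  0.44  1.6   0.    1.1  -1.48]
contact True hang-vs-pair by cam at contact (want -4): 2.33 y -0.13
```

View pics/s4c.png

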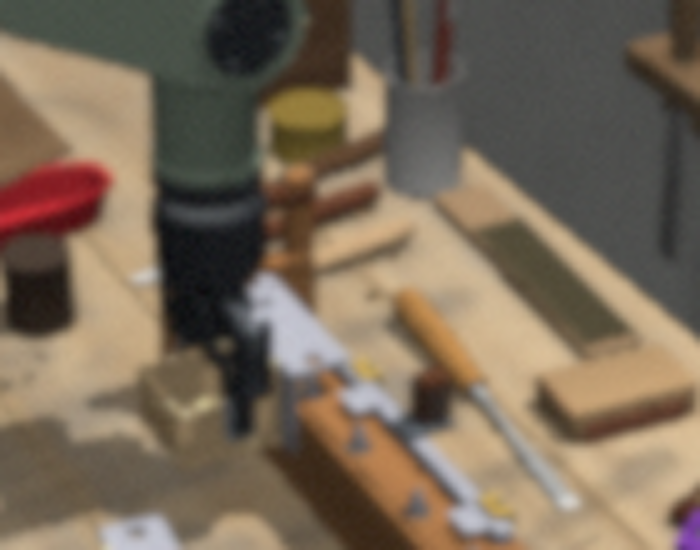

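View pics/t4.png

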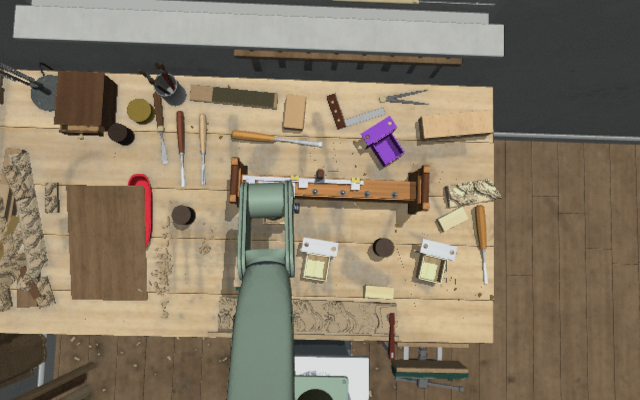

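```bash
crop(){ :; }; python3 - <<'E'
from h import *
crop('s4',285,345,155,205,12,'s4d')
P=pair(1)
for d in (-10,-4,2): 
    for zz in (120.5,124.5): print(d,zz,w2px('side',[*(P+d*ex(RA)-40*ey(RA)),zz]).round(1), w2px('side',[*(P+(d+20)*ex(RA)-52*ey(RA)),zz]).round(1))
print('pins', w2px('side',[*(P-40*ey(RA)),113]).round(1), w2px('side',[*(pair(2)+40*ey(RA)),113]).round(1))
E
```

```text
-10 120.5 [308.5 183.6] [315.4 183.8]
-10 124.5 [308.5 182.6] [315.4 182.8]
-4 120.5 [310.1 183.2] [317.  183.4]
-4 124.5 [310.1 182.2] [317.  182.4]
2 120.5 [311.7 182.7] [318.6 182.9]
2 124.5 [311.7 181.7] [318.6 181.9]
pins [311.2 184.7] [320.7 195.2]
```

View pics/s4d.png

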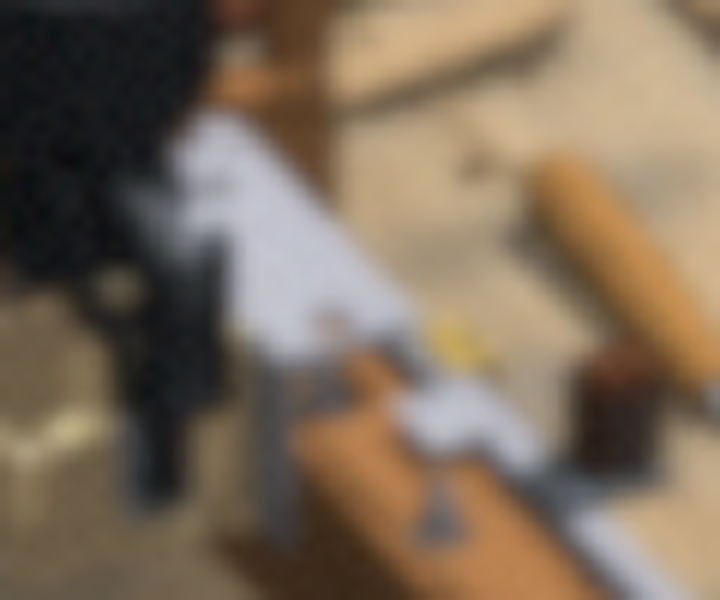

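```bash
python3 - <<'E'
from h import *
P=pair(1)
for d in (0,1,2,3,4,5):
    q=P-(54-d)*ex(RA)
    ctrl.move_l([*q,93],vel=20); ctrl.hold(.15)
    s=sensors.read_state(); pp=s['eef_pos'][:2]
    print(d, ((pp-P)@ex(RA)+54).round(2), np.round(s['force'],1), np.round(s['wrist_torque'],2), s['eef_pos'][2].round(1))
    if s['force'][0]<-8: break
E
```

```text
0 -0.09 [ 0.9  0.1 -2.1] [ 0.02 -0.02 -0.  ] 92.9
1 1.01 [-0.5  0.2 -2.1] [ 0.   -0.02  0.02] 93.0
2 1.97 [-0.4  1.2 -1.6] [-0.04 -0.01  0.  ] 93.0
3 3.0 [ 0.3 -0.4 -1.6] [-0.01  0.01  0.02] 93.0
4 3.5 [-2.5 -0.2 -0.5] [0.08 0.45 0.1 ] 92.9
5 3.63 [-6.2 -0.3  1.8] [0.04 0.85 0.12] 92.7
```

```bash
python3 - <<'E'
from h import *
p,d=grab('side','s5'); crop('s5',270,345,140,200,10,'s5d')
crop('side0',240,360,205,325,6,'s0h')
E
```

```text
(no output)
```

View pics/s5d.png

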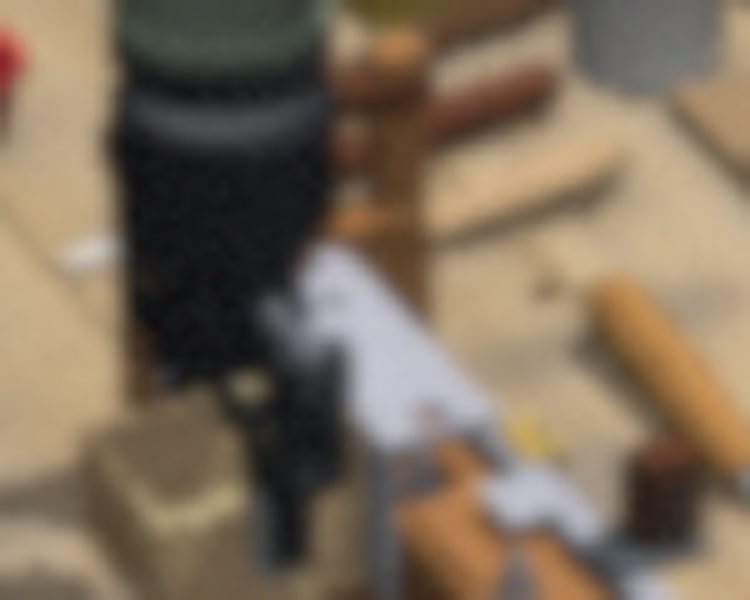

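View pics/s0h.png

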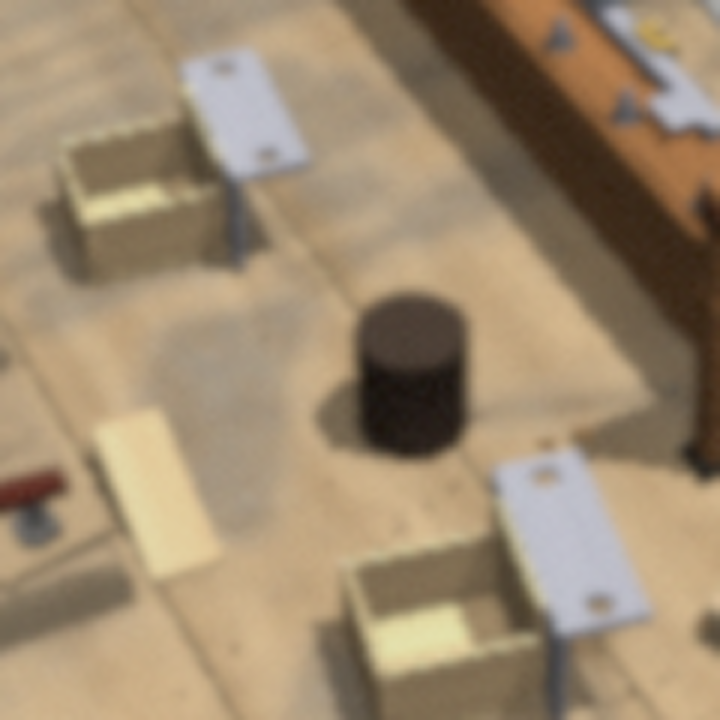

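```bash
python3 - <<'E'
from h import *
K,R,t=cam('side')
for n,c,T in [('c2L',(225,66),(305.88,244.45)),('c2R',(268,153),(333.32,248.42)),('c3L',(547,476),(425,245.9)),('c3R',(600,602),(451.85,252.22))]:
    u,v=240+(c[0]+.5)/6-.5,205+(c[1]+.5)/6-.5
    P1=K@np.c_[R,t]; K2,R2,t2=cam('top'); P2=K2@np.c_[R2,t2]
    X=cv2.triangulatePoints(P1,P2,np.array([u,v]),np.array(T)).ravel(); X=X[:3]/X[3]
    print(n,'side@65',px2w('side',u,v,65).round(1),'top@65',px2w('top',*T,65).round(1),'tri',X.round(1))
for c,T in [((110,180),(262.6,189.1)),((160,237),(290.4,189.9)),((207,287),(314,191.4)),((265,350),(342.4,192.1)),((322,414),(366.6,193.6)),((388,487),(394.4,194.4))]:
    u,v=280+c[0]/5-.4,140+c[1]/5-.4
    X=cv2.triangulatePoints(P1,P2,np.array([u,v]),np.array(T)).ravel(); print((X[:3]/X[3]).round(1))
# current hole & where
u,v=270+430/10,140+413/10
for zz in (120,122,124): print(zz,px2w('side',u,v,zz).round(1))
print('pair1 right pin', pair(1)-40*ey(RA))
c=(497,430);print(px2w('side',270+c[0]/10,140+c[1]/10,122))
E
```

```text
c2L side@65 [490.2  45.2  65. ] top@65 [483.9  40.8  65. ] tri [486.   39.9  69.9]
c2R side@65 [479.5 -34.2  65. ] top@65 [474.4 -39.6  65. ] tri [475.8 -39.8  70.3]
c3L side@65 [ 494.2 -307.2   65. ] top@65 [ 488.6 -309.    65. ] tri [ 490.7 -309.2   68. ]
c3R side@65 [ 477.6 -384.5   65. ] top@65 [ 472.2 -388.6   65. ] tri [ 473.8 -387.8   69.8]
[639.5 167.8 105. ]
[639.   89.1 103.6]
[637.7  21.1 104.4]
[637.  -59.7 106. ]
[ 636.2 -130.1  103.2]
[ 635.3 -209.8  104.1]
120 [648.5  95.6 120. ]
122 [647.1  92.8 122. ]
124 [645.8  90.1 124. ]
pair1 right pin [638.37496419  89.29140636]
[662.13868289  72.85408617 122.        ]
```

```bash
cat >> h.py <<'E'
def seat(i,d,dy=0,gx=6,zs=65.5):
    P=pair(i); q=P-(60-gx-d)*ex(RA)+dy*ey(RA)
    ctrl.move_l([*q,93],vel=40); ctrl.hold(.2)
    t=ctrl.move_l([*q,zs],vel=25,threshold=9); s=st(); print('seat stop',t)
    return t,s
E
python3 - <<'E'
from h import *
seat(1,-0.4)
E
```

```text
t20.2 pos [584.4 130.   66.9] F [-2.  -0.7  4.6] w69.2 q [ 0.07  0.47  1.62  0.    1.06 -1.48]
seat stop True
```

```bash
python3 - <<'E'
from h import *
ctrl.move_l([584.4,130,65.5],vel=20,threshold=10); st()
ctrl.gripper_to(85); s=st()
p=s['eef_pos']; ctrl.move_l([p[0],p[1],180],vel=200)
ctrl.move_l([450,-20,200],rot=rotz(-0.13),vel=300)
p,d=grab('side','s6'); crop('s6',270,370,130,210,7,'s6d')
p,d=grab('top','t6'); crop('t6',220,380,165,285,5,'t6d')
E
```

```text
t20.4 pos [585.6 130.1  66.9] F [-1.9 -0.3  6.2] w69.2 q [ 0.07  0.48  1.61  0.    1.06 -1.48]
t20.7 pos [584.2 130.   65.1] F [ 0.7 -0.6  0.3] w84.9 q [ 0.07  0.48  1.61  0.    1.06 -1.48]
```

View pics/s6d.png

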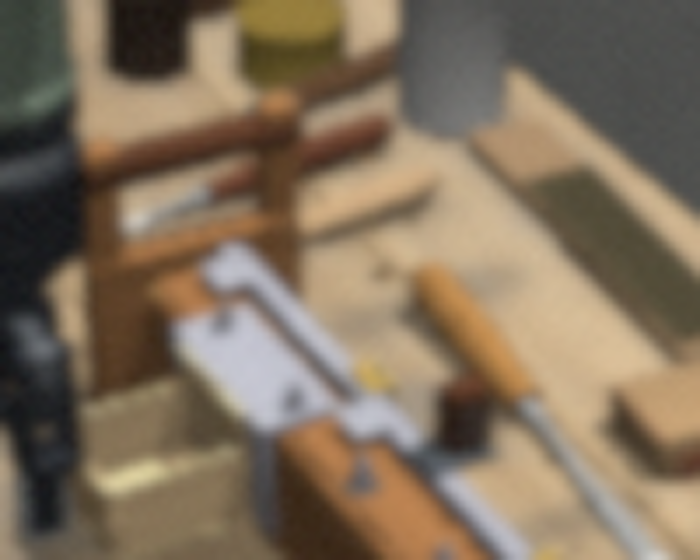

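View pics/t6d.png

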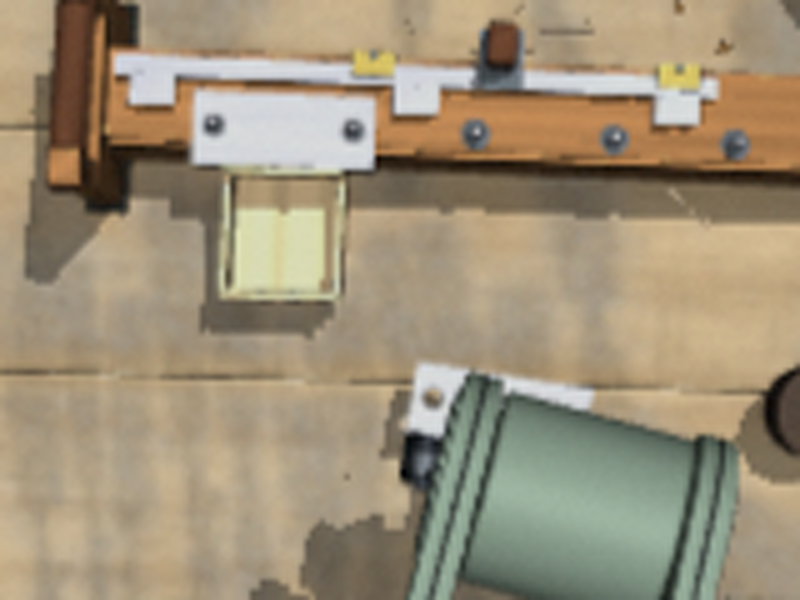

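```bash
cat >> h.py <<'E'
def hang(i,gx=6):
    R=rotz(RA); off=(60-gx); P=pair(i); g=lambda d: P-(off-d)*ex(RA)
    p=sensors.read_state()['eef_pos']
    ctrl.move_l([p[0],p[1],112],vel=200)
    ctrl.move_l([*g(-110),112],rot=R,vel=180)
    ctrl.move_l([*g(-14),112],vel=180)
    ctrl.move_l([*g(-6),93],vel=80); ctrl.hold(.2)
    f0=np.mean([sensors.read_state()['force'][0]]); con=None
    for d in np.arange(-4,12,.7):
        ctrl.move_l([*g(d),93],vel=25); ctrl.hold(.1); s=sensors.read_state()
        if s['force'][0]-f0<-2.5:
            con=((np.array(s['eef_pos'][:2])-P)@ex(RA)+off); break
    print('contact d',con,np.round(s['force'],1),'w',s['grip_width'])
    if con is None: return
    return seat(i,con-4,gx=gx)
def release():
    s=sensors.read_state(); p=s['eef_pos']
    ctrl.gripper_to(85); p=st()['eef_pos']; ctrl.move_l([p[0],p[1],180],vel=200)
E
python3 - <<'E'
from h import *
if grasp((479.7,0.3),-0.13):
    hang(2)
E
```

```text
t24.3 pos [427.5   7.1  33.3] F [0.2 0.2 6.3] w69.3 q [-0.19  0.23  2.06  0.    0.85 -1.63]
t24.6 pos [425.8   7.4  41.7] F [ 0.2  0.3 -2.5] w69.3 q [-0.19  0.21  2.06 -0.    0.87 -1.63]
contact d 3.9726659721155 [-5.8 -1.3  1.1] w 69.19432154790319
t33.3 pos [582.9 -20.   66.3] F [-2.  -0.7  4.9] w69.3 q [-0.18  0.44  1.66 -0.    1.04 -1.74]
seat stop True
```

Down at z 66.3, as for the first one. Release, look, and go for the third.

```bash
python3 - <<'E'
from h import *
release()
ctrl.move_l([430,-180,250],rot=rotz(-0.19),vel=300)
p,d=grab('side','s7'); crop('s7',270,390,130,230,6,'s7d')
p,d=grab('top','t7'); crop('t7',220,480,165,285,3,'t7d')
E
```

```text
t33.6 pos [581.2 -19.7  64.4] F [-0.4 -0.7  0.5] w85.4 q [-0.18  0.45  1.66 -0.    1.03 -1.74]
```

View pics/s7d.png

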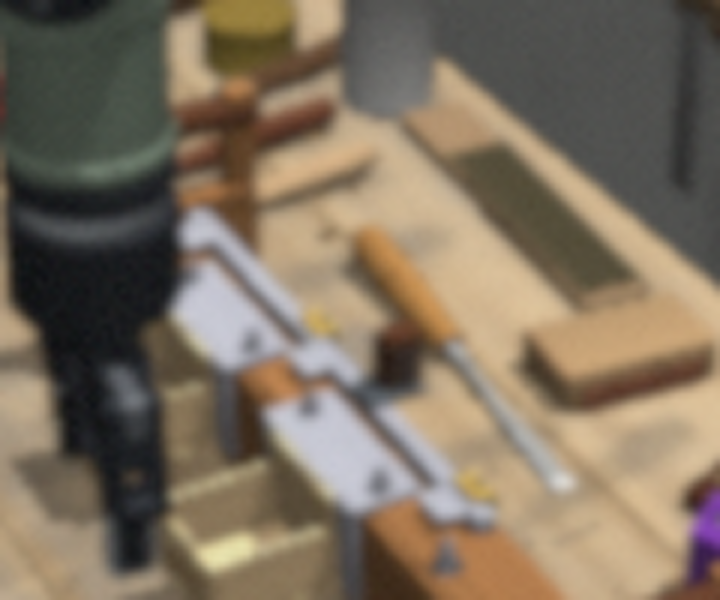

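View pics/t7d.png

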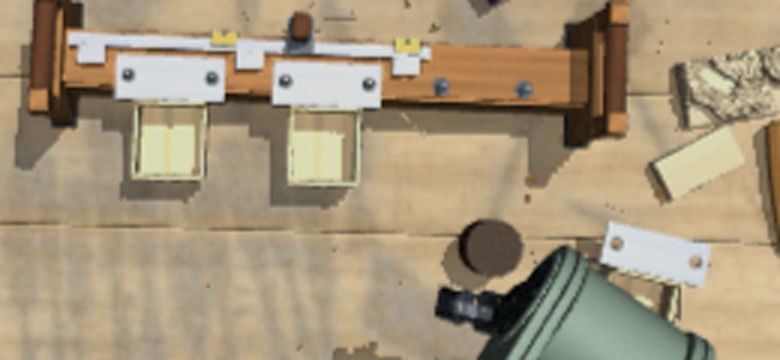

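```bash
python3 - <<'E'
from h import *
if grasp((480.6,-348.9),-0.2):
    hang(3)
E
```

```text
t37.7 pos [ 428.7 -339.    33.6] F [0.5 1.2 6.1] w69.8 q [-0.83  0.43  1.77  0.    0.94 -2.2 ]
t38.1 pos [ 427.3 -337.9   41.7] F [-0.3  0.3 -2.9] w69.1 q [-0.83  0.42  1.77 -0.    0.95 -2.2 ]
contact d 3.2936579882564487 [-4.8 -0.2  0.6] w 69.13575843047063
t47.0 pos [ 580.4 -170.    66.6] F [-1.1  0.5  3.8] w69.1 q [-0.43  0.48  1.61 -0.    1.06 -1.99]
seat stop True
```

```bash
python3 - <<'E'
from h import *
release()
ctrl.gripper_to(85)
ctrl.move_l([350,-60,330],vel=300)
p,d=grab('side','s8'); crop('s8',270,410,130,240,5.5,'s8d')
p,d=grab('top','t8'); crop('t8',160,440,165,285,2.8,'t8d')
for n,(u,v) in dict(t1=(181,215),t2=(384,247)).items():
    K,R,t=cam('top'); vv,uu=np.mgrid[v-14:v+15,u-14:u+15]; dd=d[v-14:v+15,u-14:u+15]
    X=(np.stack([uu,vv,np.ones_like(uu)],-1)@np.linalg.inv(K).T*dd[...,None]-t)@R
    m=(X[...,2]>52)&(X[...,2]<76); m=cv2.morphologyEx(m.astype(np.uint8),cv2.MORPH_OPEN,np.ones((3,3)))>0
    cu,cv_=uu[m].mean(),vv[m].mean(); print(n,m.sum(),cu,cv_,px2w('top',cu,cv_,63).round(1),'area mm2',m.sum()*2.93**2, np.ptp(X[m][:,:2],axis=0))
E
```

```text
t47.3 pos [ 578.8 -169.2   64.5] F [ 0.6  0.4 -0.4] w85.0 q [-0.43  0.48  1.61  0.    1.05 -1.99]
t1 293 181.1331058020478 214.76450511945393 [560.5 406.   63. ] area mm2 2515.3757000000005 [52.76290141 53.01207903]
t2 288 384.2604166666667 247.60416666666666 [ 480.6 -189.2   63. ] area mm2 2472.4512000000004 [53.05670611 52.99415028]
```

View pics/s8d.png

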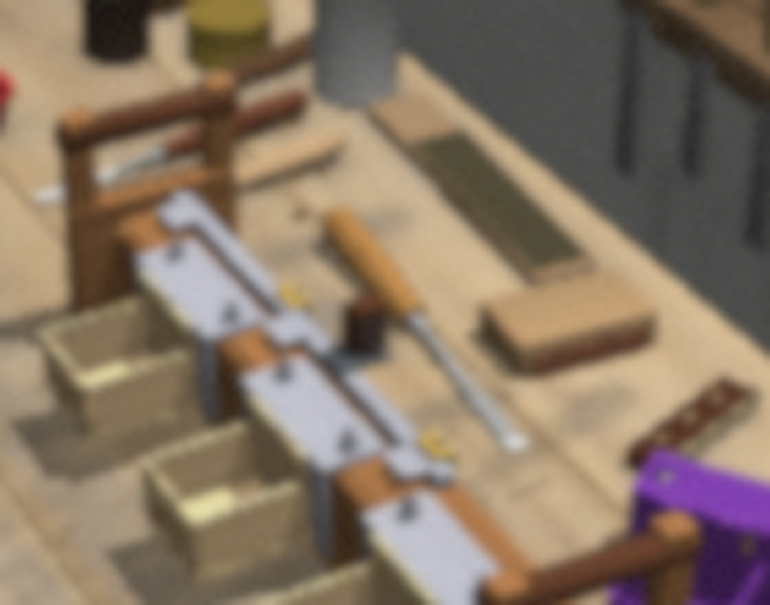

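View pics/t8d.png

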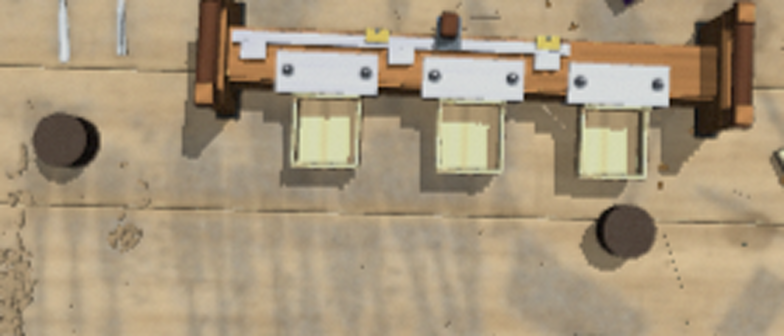

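```bash
cat >> h.py <<'E'
def pick_tin(xy,a,zg=66):
    R=rotz(a); ctrl.gripper_to(85)
    ctrl.move_ptp([*xy,150],R)
    t=ctrl.move_l([*xy,zg],vel=120,threshold=10); print('touch',t)
    if t: st(); return False
    ctrl.gripper_to(40,45); st()
    ctrl.move_l([*xy,zg+20],vel=80); ctrl.hold(.1); s=st(); return 50<s['grip_width']<60
def carry_tin(i,xw=490):
    R=rotz(RA); c=pair(i)-60*ex(RA)
    p=sensors.read_state()['eef_pos']; ctrl.move_l([p[0],p[1],165],vel=200)
    ctrl.move_l([xw,c[1],165],rot=R,vel=220)
    ctrl.move_l([*c,165],vel=180); ctrl.hold(.1); s=st()
    return s['grip_width']
E
python3 - <<'E'
from h import *
print(pick_tin((481,-189),-0.2), carry_tin(3))
p,d=grab('side','s9'); crop('s9',290,430,110,260,4,'s9d')
E
```

```text
touch False
t52.0 pos [ 481.8 -189.6   67.3] F [-1.9 -0.2  5.9] w54.6 q [-0.54  0.33  1.83 -0.    0.98 -1.91]
t52.5 pos [ 480.7 -188.8   85.7] F [-0.9 -0.2 -1.2] w54.6 q [-0.54  0.3   1.82  0.    1.02 -1.91]
t54.1 pos [ 573.7 -169.9  164.4] F [ 0.1  0.3 -0.8] w54.2 q [-0.43  0.34  1.57 -0.    1.23 -1.99]
True 54.15492574009923
```

View pics/s9d.png

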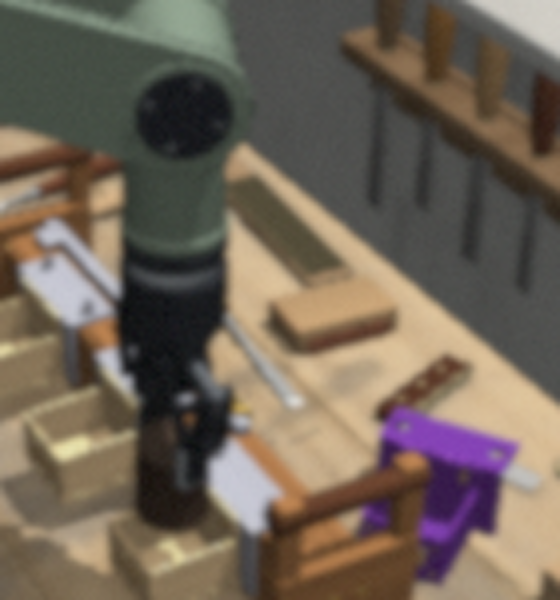

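```bash
cat >> h.py <<'E'
def lower_tin(i):
    c=pair(i)-60*ex(RA)
    ctrl.move_l([*c,125],vel=100); ctrl.hold(.1)
    t=ctrl.move_l([*c,104],vel=30,threshold=8); s=st(); print('stop',t); return t,s['eef_pos'][2]
E
python3 - <<'E'
from h import *
print(lower_tin(3))
E
```

```text
t55.6 pos [ 575.3 -170.   104. ] F [ 0.4 -0.4 -1.5] w54.2 q [-0.43  0.42  1.6   0.    1.12 -1.99]
stop False
(False, np.float64(104.04629616491506))
```

```bash
python3 - <<'E'
from h import *
ctrl.gripper_to(70); p=st()['eef_pos']; ctrl.move_l([p[0],p[1],185],vel=150)
ctrl.gripper_to(85)
ctrl.move_l([380,100,300],vel=300)
p,d=grab('side','s10'); crop('s10',240,400,130,260,5,'s10d')
p,d=grab('top','t10'); crop('t10',160,440,165,285,2.8,'t10d')
for n,(u,v) in dict(t1=(181,215)).items():
    K,R,t=cam('top'); vv,uu=np.mgrid[v-14:v+15,u-14:u+15]; dd=d[v-14:v+15,u-14:u+15]
    X=(np.stack([uu,vv,np.ones_like(uu)],-1)@np.linalg.inv(K).T*dd[...,None]-t)@R
    m=(X[...,2]>52)&(X[...,2]<76); m=cv2.morphologyEx(m.astype(np.uint8),cv2.MORPH_OPEN,np.ones((3,3)))>0
    cu,cv_=uu[m].mean(),vv[m].mean(); print(n,m.sum(),cu,cv_,px2w('top',cu,cv_,63).round(1))
E
```

```text
t55.9 pos [ 575.5 -170.1  104.4] F [ 0.5  0.1 -0.9] w70.0 q [-0.43  0.42  1.6  -0.    1.12 -1.99]
t1 298 181.21812080536913 214.68120805369128 [560.7 405.8  63. ]
```

View pics/s10d.png

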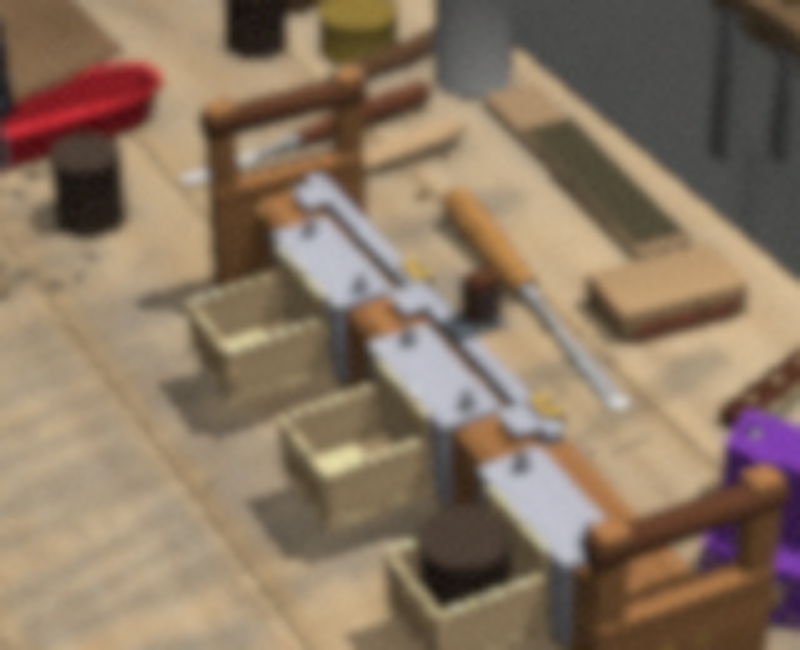

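View pics/t10d.png

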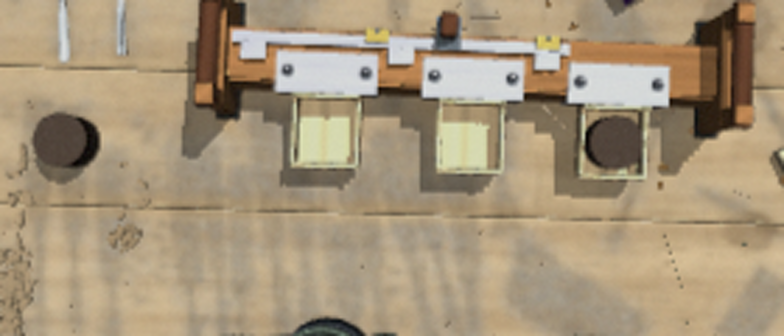

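First tin is in the right caddy at t10d pixel (612,142), centred and level. Now the left tin.

```bash
python3 - <<'E'
from h import *
ok=pick_tin((560.5,405.5),0.0)
if ok:
    w=carry_tin(1); print(w)
    p,d=grab('side','s11'); crop('s11',230,370,80,230,4,'s11d')
E
```

```text
touch False
t61.2 pos [561.6 406.3  67.8] F [-0.   0.   4.3] w54.2 q [ 0.5   0.63  1.36  0.    1.15 -1.07]
t61.7 pos [560.1 405.2  85.5] F [-0.3  0.2 -2. ] w54.4 q [ 0.5   0.61  1.35 -0.    1.18 -1.07]
t64.5 pos [577.4 130.4 164.4] F [-0.6 -0.  -1.5] w54.6 q [ 0.08  0.33  1.58  0.    1.23 -1.48]
54.61637522803016
```

View pics/s11d.png

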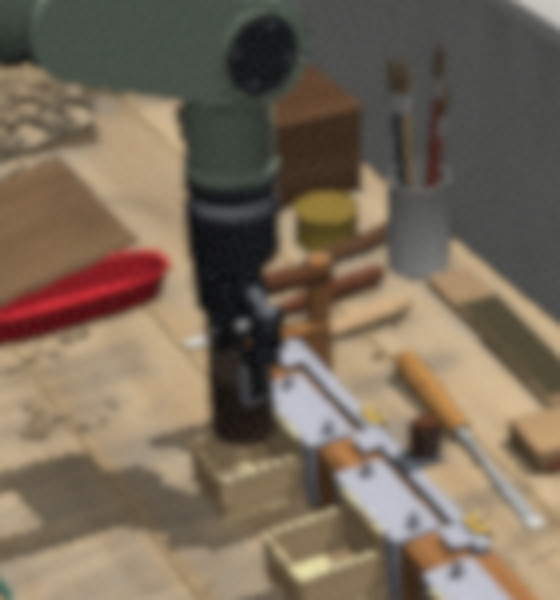

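```bash
python3 - <<'E'
from h import *
print(lower_tin(1))
ctrl.gripper_to(70); p=st()['eef_pos']; ctrl.move_l([p[0],p[1],185],vel=150)
ctrl.gripper_to(50)
ctrl.move_l([380,60,320],vel=300)
p,d=grab('side','s12'); crop('s12',240,400,130,260,5,'s12d')
p,d=grab('top','t12'); crop('t12',160,440,165,285,2.8,'t12d')
E
```

```text
t66.0 pos [579.1 130.  103.9] F [ 0.2 -0.4 -1.8] w54.5 q [ 0.08  0.41  1.62  0.    1.11 -1.48]
stop False
(False, np.float64(103.93979229326312))
t66.3 pos [579.3 130.1 104.5] F [0.9 0.1 0.8] w70.2 q [ 0.08  0.41  1.62  0.    1.11 -1.48]
```

View pics/s12d.png

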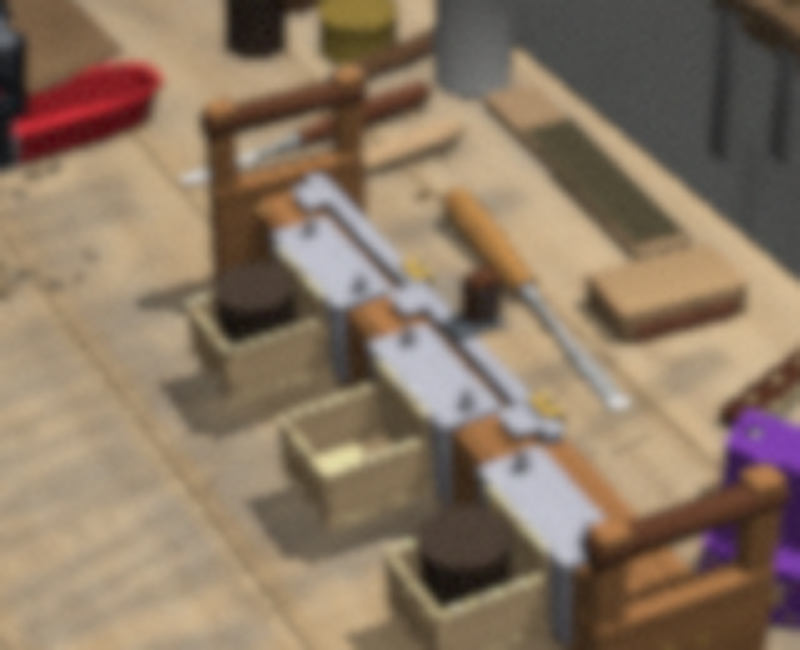

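View pics/t12.png

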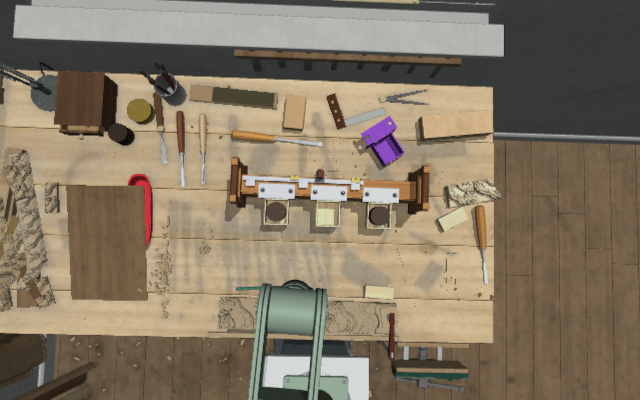

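```bash
python3 - <<'E'
from h import *
R=rotz(RA)
ctrl.move_l([560,7,240],rot=R,vel=300)
ctrl.move_l([685.5,7,230],vel=250)
ctrl.move_l([685.5,7,160],vel=150)
print(ctrl.move_l([685.5,7,143],vel=60,threshold=8))
ctrl.gripper_to(5,40); s=st(); p=s['eef_pos']
print(ctrl.move_l([p[0]-0.75,p[1]-60,p[2]],vel=40,threshold=15)); st(); ctrl.hold(.3); s=st()
E
```

```text
False
t71.3 pos [685.8   6.4 143.5] F [-0.2 -1.6  2.3] w17.2 q [-0.12  0.53  1.34 -0.    1.27 -1.67]
True
t72.7 pos [685.2 -48.6 143.5] F [0.2 1.1 3.1] w17.6 q [-0.2   0.54  1.34  0.01  1.27 -1.76]
t73.0 pos [685.2 -48.6 143.5] F [-0.6 -1.3  2.2] w17.0 q [-0.2   0.54  1.34  0.01  1.27 -1.76]
```

```bash
python3 - <<'E'
from h import *
p=st()['eef_pos']
print(ctrl.move_l([p[0],p[1]-3,p[2]],vel=15,threshold=20)); ctrl.hold(.2); st()
ctrl.gripper_to(45); ctrl.hold(.1); p=st()['eef_pos']; ctrl.move_l([p[0],p[1],240],vel=200)
ctrl.move_l([380,60,330],vel=300); ctrl.hold(.5)
p,d=grab('side','s13'); crop('s13',240,400,130,260,5,'s13d')
p,d=grab('top','t13'); crop('t13',220,440,150,240,3.6,'t13d')
E
```

```text
t73.0 pos [685.2 -48.6 143.5] F [-0.6 -1.3  2.2] w17.0 q [-0.2   0.54  1.34  0.01  1.27 -1.76]
False
t73.6 pos [685.2 -48.8 143.5] F [-0.3  6.6  3.5] w17.4 q [-0.2   0.54  1.34  0.01  1.27 -1.76]
t74.1 pos [685.  -51.8 143.2] F [0.  0.1 0.5] w44.9 q [-0.2   0.54  1.34  0.01  1.27 -1.76]
```

View pics/s13d.png

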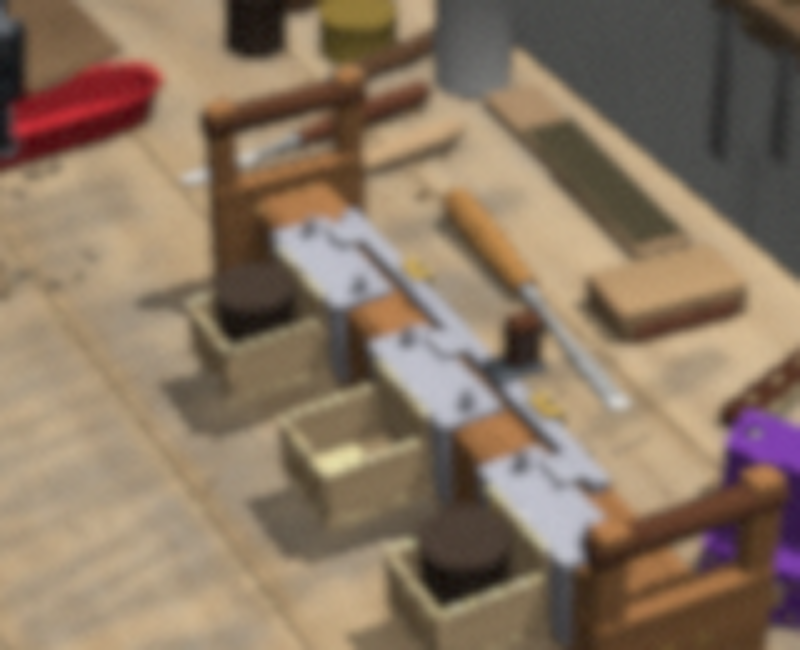

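View pics/t13d.png

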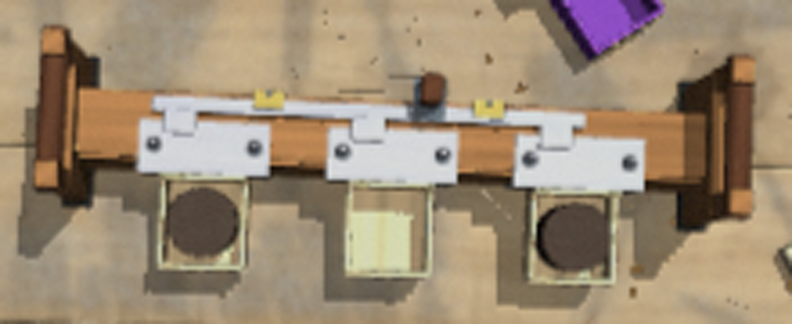

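```bash
python3 - <<'E'
from h import *
st(); ctrl.finish_job()
E
```

```text
t76.6 pos [380.  60. 330.] F [-0.  -0.6  0.4] w45.2 q [-0.08 -0.28  1.86  0.01  1.56 -1.63]
the job is handed in; nothing more can be done
```

The job is handed in at 76.6 s: all three caddies hang on the rack, the two tins on the bench are loaded, and the locking bar is home. No verdict was reported.

**What I did:** I drew the bar open and hung each caddy with its box to the front. To line each one up I felt for the rail's front face, then lowered it over its pins. The two tins from in front of and beside the rack went into the left and right caddies, and the middle caddy stays empty. The tin by the drawer chest was left alone.

**Last checks:**
- **Caddies:** the final pictures show both pins standing through each bracket. The tongues lie over all three brackets.
- **Tins:** both stand upright and roughly centred in their boxes.
- **Bar:** it slid 55 mm home and stopped; another 3 mm push built up 6.6 N without moving it. The gripper is clear of everything.

**Disagreements:**
- **Bar opening:** the pictures put it at 53 to 55 mm and the gripper's own travel at 53 mm. That is past the 50 mm limit but not confirmed as exactly 55 mm.
- **Cameras:** they differed by 4 to 6 mm on the bracket holes, which is why I used the felt contact to place the caddies fore and aft.
- **First caddy:** the first contact stop on it was false, so I repeated it in small steps.

I saw no knocked object and no slackened grip.

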